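# Find the high spot of a brass wheel on bench centres

## Task

Gently, with no more than about 20 N, push the grey dial-gauge carriage fully home so that its sprung plunger bears on the brass wheel, then crank the wheel round by its red handle, on through its low spot (the lowest reading of the dial), and leave it standing, let go, at its high spot, where the dial reads its very highest. The blue stand only rests on the bench, so keep your forces low and do not shift it, not even by half a centimetre; leave everything else on the bench alone.

Things in the scene. Friction and masses are not known exactly. Their poses are not given: they have to be found in the camera images.
- stand: Blue iron bench-centres stand, 2.8 kg, loose on the bench (a shove of some 20 N can move it). Base 270 x 200 x 20 mm; two uprights 26 mm thick at y = -72 and +72 mm, 135 mm high. Origin on the bench directly under the middle of the wheel; x runs from the gauge carriage (robot's side) to the wheel, y along the axle towards the crank's red handle, z up.
- axis (a point): Point on the axle, in the middle of the brass wheel, 110 mm above the bench (stand's frame 0, 0, 110 mm). The wheel is a brass disc, 90 mm diameter, 16 mm thick, sitting 5 mm off-centre on the axle; which way, with respect to the crank, differs each time and is not known beforehand.
- grip (a point): Middle of the red crank handle: cylinder 18 mm diameter, 75 mm long, parallel to the axle, spinning freely on its pin. It runs round the axle at 35 mm radius, 145 mm along the stand's y; crank arm at 88 to 100 mm. Pinched from above across the stand's x it can be led right round without turning the gripper; 2 to 4 N turn it, and let go it stays put.
- push (a point): Centre of the push area on the rear face (facing the stand's -x) of the grey gauge carriage, 105 mm above the bench. The carriage is a 50 x 50 mm block, top at 125 mm, with a round dial on it, 56 mm diameter, top at 136 mm, not overhanging the rear face. Push it along the stand's +x with closed fingertips: about 5 N move it, it stays where left, and its stop is rigid.
- tip (a point): Centre of the 8 mm steel ball at the end of the plunger, 110 mm above the bench, riding on the rim on the stand's -x side of the wheel once the carriage is home: in the stand's frame x = -44 mm at the low spot, -54 mm at the high spot.
- carriage (a joint): Travel of the gauge carriage along the stand's +x in m: 0 fully back, 0.030 fully home at its stop.
- plunger (a joint): How far the rim has pushed the sprung plunger into the carriage, in m: 0 free, 0.020 bottomed. With the carriage home it swings between about 0.003 (low spot at the plunger) and 0.013 (high spot), as a sine of the crank angle. The spring is soft (under 2 N).
- needle (a joint): Angle in rad of the red needle of the dial that lies face-up on the carriage: 200 rad per metre of plunger travel (about 0.6 at the low spot, 2.6 at the high spot); turns clockwise seen from above as the plunger is pushed in, and at 1.6 rad points back at the stand's -x.
- crank (a joint): Crank angle in rad about the stand's +y: 0 with the handle straight above the axle; as it grows the handle moves from the top towards the stand's +x, then down. Turns without end either way.
- ring_brass: Loose brass ring, 68 mm diameter, 12 mm high; bystander. Origin at the centre of its underside.
- ring_steel: Loose dark steel ring, 56 mm diameter, 10 mm high; bystander. Origin at the centre of its underside.
- glue: White glue bottle, 52 mm diameter, 150 mm high; bystander. Origin at the centre of its underside.
- cup: Blue ceramic cup, 76 mm diameter, 90 mm high; bystander. Origin at the centre of its underside.
- hub: Brass flanged hub, 60 mm diameter, 30 mm high; bystander. Origin at the centre of its underside.
- brush: Paint brush, 200 mm long, lying; bystander. Origin under its middle.

How it is judged:
On the way, in this order (a step that is already met when the one before it is completed fails the run):
1. the gauge carriage is pushed fully home (within 1 mm of its stop) (value of joint carriage above 0.029 m), for 0.1 s.
2. with the carriage home, the wheel is cranked through its low spot (plunger tip within 0.8 mm of its farthest out) (value of joint carriage above 0.029 m and x of tip in the frame of stand above -0.0448 m).
At the end, for the whole second after the job is handed in: The carriage is within 1 mm of its stop, the wheel stands still with its high spot at the plunger (plunger tip pushed to within 0.5 mm of its farthest in, that is within about 25 degrees of crank from the top reading), the stand is flat on the bench (value of joint carriage above 0.029 m and x of tip in the frame of stand below -0.0535 m and velocity of joint crank between -0.05 and 0.05 rad/s and angle between stand's own z axis and vertical below 0.03 rad); the robot touches nothing.
It fails at once if the stand is shifted by more than 5 mm (distance of stand from where it was at the start of the episode above 0.005 m).
It fails at once if the fingers press the gauge carriage with more than 40 N (contact force between the fingers and carriage above 40 N).
It fails at once if another thing on the bench is moved by more than 20 mm (distance of any of ring_brass, ring_steel, glue, cup, hub, brush from where it was at the start of the episode above 0.02 m).
It also fails if it takes over 58 s, if anything falls off the work surface, if the arm or the gripper's body presses on something with over 40 N, if the wrist force passes 120 N, or if a joint passes its speed limit or range.

## Robot

A 6-joint arm with a two-finger parallel gripper is mounted at the origin on the work surface. World frame = base frame: x ahead of the robot, y to its left, z up, the work surface at z = 0. Lengths are in m, angles in rad, forces in N, time in s.
With the tool pointing down it reaches from about 0.35 to 0.85 m from the base axis. Payload 8.1 kg.
Tool frame: the origin (TCP) lies on the centre line of the jaws, within the pads' length; the fingertips stand 17 mm ahead of it and the grasp point (between the pads) lies 2 mm behind it; z points along the fingers, y is the line along which they close (so a half turn about z gives the same grasp; the last joint's range is limited). The gripper opens to 93 mm and grips with 3 to 60 N. Pads are 15 mm wide; open, the fingers measure 128 mm over their backs; the gripper's body (75 mm by 188 mm) begins 65 mm behind the grasp point.
Start: joints at [-1.368, 0.13, 1.488, -0, 1.523, -0.085], TCP at [0.17, -0.575, 0.236] pointing down, gripper open.
Joint ranges: [-2.96, 2.96], [-0.89, 2.26], [0.02, 2.5], [-1.34, 4.48], [0, 2.73], [-2.66, 2.66]. Speed limits (rad/s): [2.39, 2.39, 2.79, 3.14, 3.14, 3.14].

## Interface

Orientations are given as [roll, pitch, yaw] about the fixed x, y, z axes, in that order (R = Rz(yaw) Ry(pitch) Rx(roll)).
In Python, from bench import read_state, capture, camera_params, sign_off, outline_of, mark_of gives the robot as it stands.
- The arm moves only by the tool servo_tool, never from a script. Its argument "commands" is one flat list of numbers, 7 for each row, row after row: the shift along the tool's x, y, z in mm, then the turn, a rotation vector about the tool's x, y, z in rad, then the finger opening in mm, from 0 to 93. A call has 1 to 20 rows; each row is the pose to reach, as a shift and turn from the pose commanded when the call began, along the tool's axes at that moment; what a row does not reach only later rows make up. A row lasts 1/12 s, in which the tool goes at most 41.7 mm and 7.16 degrees, less where a joint would pass 70% of its speed; a pose out of reach is approached as far as the arm can. A call with a gripper value outside its range is refused whole. The fingers move at their own pace and stop on an object; the grip force is fixed at half the most. Time passes only in rows, so rows that repeat a pose let the fingers close. It gives the time, the measured TCP pose, the force, the opening and the grip force at its end, in the units of the state.
- read_state(): the state, without advancing time (a new reading comes with each control period).
- capture(name): name is "side" or "top" or "wrist"; returns the picture (420x560x3 uint8, red, green, blue); there is no depth.
- camera_params(name): a dict with "intrinsics" (3x3 intrinsics, pixels), "D" ([k1, k2, p1, p2, k3] as OpenCV has them; the pictures are not rectified), "pose" (4x4, takes a point from camera to world coordinates). Camera axes: x right, y up, looking along -z (the intrinsics and any distortion apply to the point x, -y, -z); pixel columns grow to the right and rows downward; lengths in m; the calibration is good to about 2 mm. A picture is of the moment at which its call begins: read the wrist's pose just before it. camera_params takes no time and is no camera call; for the wrist camera it gives the pose at the moment of the call.
- sign_off(): hands the job in; it is judged then, once.
Trained networks look in the newest picture that a camera, given by its name, has taken for a name from the list of things; names that differ only in an ending like _2 or _b are one class to them, and where a whole thing is asked for, a point or a joint stands for the part that bears it (a point fixed in the world has none). Each returns a list of dicts, best first, with "confidence" (0 to 1); they miss things now and then, are a little off and sometimes report something else, mostly with a low value. They report only what shows in the picture. A call takes as long as a camera call.
- outline_of(camera, name): "region" (420x560 bool, what is visible of it).
- mark_of(camera, name): "location" ([x, y, z] in m, in the coordinates of the camera as it stood for that picture, good to about 4 mm: a listed point, or the origin of a listed thing).
The state is a dict: "clock": time; "joint_pos": joint angles; "dq": joint speeds; "joint_efforts": joint torques, N m; "ee_pos": TCP position; "tool_rot": TCP orientation; "wrist_force": force on the tool from outside, world axes, zero at the start; "torque": the same for the moment, N m; "gripper_width": finger opening in m; "grip_force": force on a finger pad.
Only numpy, scipy, OpenCV 4.12 (cv2) and the standard library are available. Lean on these libraries where they do the work, as an engineer would, in place of code of your own. Each camera call takes 0.05 s, during which the arm holds its last target. There are 200 camera calls.

## Working session

There is one attempt and no reset: what is moved stays moved. The work goes in short steps, Python scripts to look and compute and a tool call to move; the robot and the scene stay as the last step left them, time stands still between calls to the robot, and variables do not carry over. Pictures are saved under pics/ and viewed, at most 10 in all, crops included, and the job is handed in when it is done.

Besides the shell and the picture viewer there is one more tool, called after "Emit:" as name(argument=value, ...), one argument or row to a line, values as JSON. servo_tool: Moves the arm, as the interface text tells. Its arguments: {"type":"object","properties":{"commands":{"type":"array"}},"required":["commands"]}

```bash
mkdir -p pics
cat > h.py <<'E'
import numpy as np, cv2
from bench import *
def w(cam,name,P):
    r=mark_of(cam,name)
    return [(round(d['confidence'],2),np.round((P@np.r_[d['location'],1])[:3],4)) for d in r[:2]]
def save(cam,fn):
    im=capture(cam); cv2.imwrite('pics/'+fn,im[:,:,::-1]); return im
E
python3 - <<'E'
from h import *
s=read_state();print(s)
a=save('side','s0.png');b=save('top','t0.png')
cv2.imwrite('pics/st0.png',cv2.resize(np.hstack([a,b])[:,:,::-1],(800,300)))
for c in('side','top'):
    P=camera_params(c)['pose']
    for n in('stand','axis','grip','push','tip','cup','glue'):print(c,n,w(c,n,P))
E
```

```text
{'clock': 0.0, 'joint_pos': array([-1.36837572e+00,  1.31134619e-01,  1.48928443e+00,  6.98782738e-06,
        1.52302377e+00, -8.54010073e-02]), 'dq': array([-0.00153857, -0.00023927, -0.0004919 , -0.00114103,  0.00191484,
        0.00024592]), 'joint_efforts': array([ 2.02545023e-03, -5.59831309e+01, -4.91759133e+01,  7.71165197e-02,
        3.53504287e-02, -1.42877207e-04]), 'ee_pos': array([ 0.17023083, -0.57477139,  0.23460047]), 'tool_rot': array([-3.13974983e+00, -1.64767407e-04,  2.87821126e-01]), 'wrist_force': array([ 0.42252357,  0.36212238, -0.17520052]), 'torque': array([-0.00284979, -0.02256013,  0.00203476]), 'grip_force': 0.0, 'gripper_width': 0.09299307453817326}
side stand [(0.86, array([ 0.6113, -0.1952, -0.0015])), (0.59, array([3.426e-01, 3.979e-01, 1.000e-04]))]
side axis [(0.65, array([ 0.6161, -0.1982,  0.1106]))]
side grip [(0.59, array([ 0.5986, -0.0529,  0.1468]))]
side push [(0.68, array([ 0.4711, -0.2196,  0.1081]))]
side tip []
side cup [(0.89, array([5.065e-01, 4.069e-01, 4.000e-04]))]
side glue []
top stand []
top axis []
top grip [(0.71, array([ 0.5985, -0.0498,  0.1397]))]
top push [(0.95, array([ 0.4703, -0.2156,  0.1054]))]
top tip [(0.37, array([ 0.5581, -0.2087,  0.1119]))]
top cup []
top glue []
```

View pics/t0.png

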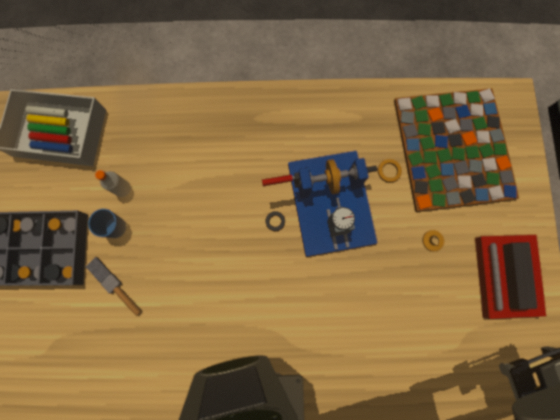

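View pics/s0.png

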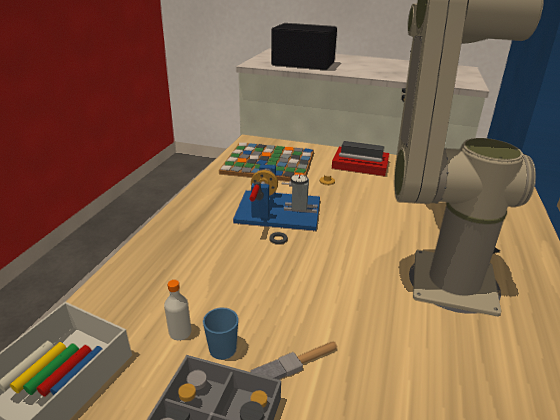

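The top view shows the blue stand with corners near (289,160), (357,152), (376,244) and (306,254), so its yaw is about +0.17. The red handle is at (277,181) and the dial at (343,218). In the side view the red handle is up, near the top. Next I fit the base rectangle.

```bash
cat >> h.py <<'E'
def ray(cam,uv,z):
    p=camera_params(cam);u=cv2.undistortPoints(np.float64(uv).reshape(-1,1,2),p['intrinsics'],p['D']).reshape(-1,2)
    d=np.c_[u[:,0],-u[:,1],-np.ones(len(u))]@p['pose'][:3,:3].T; o=p['pose'][:3,3]
    return o+d*((z-o[2])/d[:,2])[:,None]
def proj(cam,X):
    p=camera_params(cam);q=(np.atleast_2d(X)-p['pose'][:3,3])@p['pose'][:3,:3]
    return cv2.projectPoints(q*[1,-1,-1],np.zeros(3),np.zeros(3),p['intrinsics'],p['D'])[0].reshape(-1,2)
E
python3 - <<'E'
from h import *
im=cv2.imread('pics/t0.png');hsv=cv2.cvtColor(im,cv2.COLOR_BGR2HSV)
m=cv2.inRange(hsv,(105,100,30),(125,255,255));m[:130]=0;m[270:]=0;m[:,:270]=0;m[:,390:]=0
m=cv2.morphologyEx(m,cv2.MORPH_OPEN,np.ones((3,3)))
pts=np.argwhere(m)[:,::-1]
X=ray('top',pts,0.02)[:,:2]*1000
r=cv2.minAreaRect(np.float32(X));print(r);print(cv2.boxPoints(r))
h=cv2.convexHull(np.float32(pts.copy()));ap=cv2.approxPolyDP(h,5,True).reshape(-1,2);print(ap,ray('top',ap,0.02))
print(camera_params('top')['pose'])
E
```

```text
((565.91259765625, -212.8783416748047), (263.9837646484375, 211.97216796875), 8.61544132232666)
[[ 419.5332  -127.86082]
 [ 451.287   -337.4411 ]
 [ 712.292   -297.89587]
 [ 680.5382   -88.31558]]
[[375. 242.]
 [307. 254.]
 [290. 163.]
 [355. 152.]
 [366. 168.]] [[ 0.45127733 -0.31748245  0.02      ]
 [ 0.42290156 -0.1316641   0.02      ]
 [ 0.67902047 -0.09248008  0.02      ]
 [ 0.70780693 -0.27756331  0.02      ]
 [ 0.66011127 -0.30580181  0.02      ]]
[[-0.01916457  0.98283334 -0.18349753  0.34495288]
 [-0.9997709  -0.02058795 -0.00585485 -0.05544275]
 [-0.00953218  0.18334329  0.98300273  1.08550077]
 [ 0.          0.          0.          1.        ]]
```

Emit:
servo_tool(
  commands=[0,0,-40,0,0,0,0,0,0,-60,0,0,0,0],
)

```text
clock: 0.97
ee_pos: [0.1703, -0.575, 0.2972]
tool_rot: [-3.141, -0.0, 0.288]
wrist_force: [0.2, -1.3, 1.2]
gripper_width: 0.0837
grip_force: 0.0
```

Emit:
servo_tool(
  commands=[319,-266,0,0,0,-1.43,0,319,-266,0,0,0,-1.43,0,319,-266,0,0,0,-1.43,0,319,-266,0,0,0,-1.43,0,319,-266,0,0,0,-1.43,0,319,-266,0,0,0,-1.43,0,319,-266,0,0,0,-1.43,0,319,-266,0,0,0,-1.43,0,319,-266,0,0,0,-1.43,0,319,-266,0,0,0,-1.43,0,319,-266,0,0,0,-1.43,0,319,-266,0,0,0,-1.43,0,319,-266,0,0,0,-1.43,0,319,-266,0,0,0,-1.43,0,319,-266,0,0,0,-1.43,0],
)

```text
clock: 2.22
ee_pos: [0.4005, -0.2301, 0.2957]
tool_rot: [3.142, 0.0, 1.715]
wrist_force: [0.0, 0.3, 0.3]
gripper_width: 0.0003
grip_force: 0.0
```

Run:
```python
from h import *
s=read_state();print(s['ee_pos'],s['tool_rot'],s['gripper_width'],s['joint_pos'])
P=camera_params('wrist')['pose'];save('wrist','w1.png')
print(P)
for n in('stand','axis','grip','push','tip'):print(n,w('wrist',n,P))
```

```text
[ 0.40053946 -0.23005948  0.29568132] [3.14153349e+00 1.08693824e-04 1.71477030e+00] 0.0003124654379937845 [-6.32408195e-01 -2.67350843e-01  1.75953231e+00 -3.62024709e-05
  1.64929281e+00 -7.76385011e-01]
[[ 9.89580700e-01 -1.37854252e-01 -4.15480743e-02  3.90598929e-01]
 [ 1.43979278e-01  9.47621205e-01  2.85103522e-01 -1.48496324e-01]
 [ 6.91034269e-05 -2.88115005e-01  9.57595812e-01  4.44984182e-01]
 [ 0.00000000e+00  0.00000000e+00  0.00000000e+00  1.00000000e+00]]
stand [(0.8, array([ 0.6129, -0.1916, -0.0013]))]
axis [(0.58, array([ 0.6161, -0.1916,  0.1145])), (0.48, array([ 0.5542, -0.1997,  0.1078]))]
grip [(0.95, array([ 0.5981, -0.0474,  0.1475])), (0.41, array([ 0.5235, -0.0454, -0.0014]))]
push [(0.63, array([ 0.4736, -0.2149,  0.1053]))]
tip [(0.6, array([ 0.5554, -0.2028,  0.1081]))]
```

View pics/w1.png

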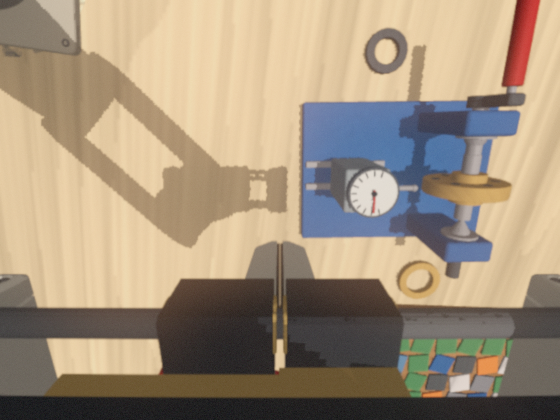

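The wrist view shows the dial at (374,192), with its needle at zero and pointing down the image (stand -y). The carriage's rear face is at column ~332 and the handle at (525,40). I go down behind the carriage.

Emit:
servo_tool(
  commands=[3,26,100,0,0,0,0,3,26,184,0,0,0,0,3,26,184,0,0,0,0,3,26,184,0,0,0,0,3,26,184,0,0,0,0,3,26,184,0,0,0,0,3,26,184,0,0,0,0,3,26,184,0,0,0,0],
)

```text
clock: 3.18
ee_pos: [0.4269, -0.2238, 0.1136]
tool_rot: [3.14, 0.002, 1.717]
wrist_force: [0.1, 0.0, 0.0]
gripper_width: 0.0003
grip_force: 0.0
```

Run:
```python
from h import *
s=read_state();print(s['ee_pos'],s['wrist_force'])
P=camera_params('wrist')['pose'];save('wrist','w2.png')
for n in('push','grip','tip'):print(n,w('wrist',n,P))
```

```text
[ 0.42692777 -0.22379983  0.11364636] [0.0666517  0.01908143 0.02517059]
push [(0.59, array([ 0.4696, -0.2153,  0.1053]))]
grip []
tip [(0.52, array([ 0.5564, -0.2033,  0.1098]))]
```

View pics/w2.png

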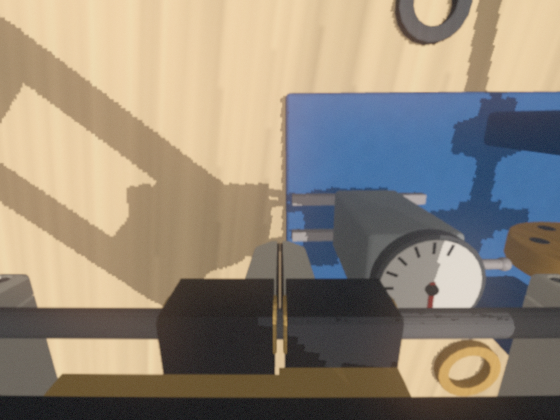

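The face is about 26 mm or more ahead of the fingers. I advance 40 mm, which is still short of the stop.

Emit:
servo_tool(
  commands=[0,5,0,0,0,0,0,0,10,0,0,0,0,0,0,15,0,0,0,0,0,0,18,0,0,0,0,0,0,21,0,0,0,0,0,0,24,0,0,0,0,0,0,27,0,0,0,0,0,0,30,0,0,0,0,0,0,33,0,0,0,0,0,0,36,0,0,0,0,0,0,38,0,0,0,0,0,0,40,0,0,0,0,0],
)

```text
clock: 4.38
ee_pos: [0.4654, -0.217, 0.1114]
tool_rot: [-3.141, -0.0, 1.718]
wrist_force: [-4.0, -0.1, 1.7]
gripper_width: 0.0006
grip_force: 2.1
```

Run:
```python
from h import *
s=read_state();print(s['ee_pos'],s['wrist_force'])
P=camera_params('wrist')['pose'];save('wrist','w3.png')
for n in('push','tip'):print(n,w('wrist',n,P))
```

```text
[ 0.4653943  -0.21695817  0.11144436] [-4.03597893 -0.11037977  1.74251292]
push [(0.8, array([ 0.4797, -0.2146,  0.1072]))]
tip [(0.86, array([ 0.565 , -0.1989,  0.1109]))]
```

View pics/w3.png

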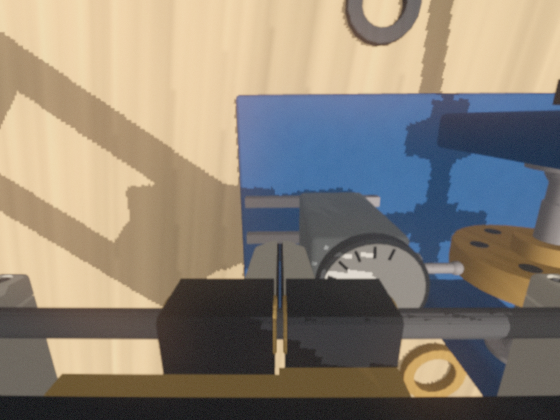

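In contact at about 4 N; the carriage has moved about 10 mm. I continue gently.

Emit:
servo_tool(
  commands=[0,2,0,0,0,0,0,0,4,0,0,0,0,0,0,6,0,0,0,0,0,0,8,0,0,0,0,0,0,10,0,0,0,0,0,0,12,0,0,0,0,0,0,13,0,0,0,0,0,0,14,0,0,0,0,0],
)

```text
clock: 5.2
ee_pos: [0.4763, -0.2152, 0.1115]
tool_rot: [-3.134, -0.001, 1.718]
wrist_force: [-27.7, -0.0, 16.4]
gripper_width: 0.0005
grip_force: 14.3
```

Run:
```python
from h import *
s=read_state();print(s['ee_pos'],s['wrist_force'])
P=camera_params('wrist')['pose'];capture('wrist')
for n in('push','tip','axis'):print(n,w('wrist',n,P))
```

```text
[ 0.47633206 -0.2152316   0.11146644] [-27.71890735  -0.03237787  16.41820677]
push [(0.58, array([ 0.4924, -0.2144,  0.1043]))]
tip [(0.55, array([ 0.5659, -0.1993,  0.1103]))]
axis [(0.66, array([ 0.6206, -0.1927,  0.1112]))]
```

The force jumped to 28 N, so it is probably at the stop. I back off and check before anything else.

Emit:
servo_tool(
  commands=[0,-3,0,0,0,0,0,0,-20,0,0,0,0,0,0,-20,0,0,0,0,0,0,-20,-60,0,0,0,0,0,-20,-120,0,0,0,0,0,-40,-183,0,0,0,0,0,-77,-183,0,0,0,0,0,-77,-183,0,0,0,0,0,-77,-183,0,0,0,0],
)

```text
clock: 6.15
ee_pos: [0.4039, -0.2284, 0.3026]
tool_rot: [3.133, 0.009, 1.717]
wrist_force: [-0.3, -0.2, -0.0]
gripper_width: 0.0004
grip_force: 0.0
```

Run:
```python
from h import *
s=read_state();print(s['ee_pos'],s['tool_rot'],s['wrist_force'])
P=camera_params('wrist')['pose'];b=save('wrist','w4.png')
for n in('stand','push','tip','axis','grip'):print(n,w('wrist',n,P))
a=cv2.imread('pics/w1.png')
cv2.imwrite('pics/c4.png',np.vstack([cv2.resize(a[80:260,280:560],(560,360))[:240],cv2.resize(b[80:260,280:560,::-1],(560,360))]))
def corners(im):
    hsv=cv2.cvtColor(im,cv2.COLOR_BGR2HSV);m=cv2.inRange(hsv,(105,120,60),(125,255,255))
    return [np.argwhere(m[r])[:,0][:1] for r in range(120,235,15)],[np.argwhere(m[:200,c])[:1,0] for c in range(310,400,15)]
print(corners(a));print(corners(np.ascontiguousarray(b[:,:,::-1])))
t=save('top','t4.png')
d=cv2.absdiff(cv2.imread('pics/t0.png'),np.ascontiguousarray(t[:,:,::-1]))[130:270,270:390].max(2);print(np.argwhere(d>60).min(0),(d>60).sum())
# phase shift of base rear edge region
A=cv2.imread('pics/t0.png',0)[225:270,290:380];B=cv2.cvtColor(t,cv2.COLOR_RGB2GRAY)[225:270,290:380]
print(cv2.phaseCorrelate(np.float32(A),np.float32(B)))
```

```text
[ 0.40392807 -0.2283784   0.30255489] [3.13346804 0.0086067  1.71678325] [-0.31016093 -0.185605   -0.04641004]
stand [(0.67, array([ 6.145e-01, -1.895e-01, -1.000e-04]))]
push [(0.88, array([ 0.4927, -0.2127,  0.1036]))]
tip [(0.36, array([ 0.568 , -0.1991,  0.1097]))]
axis [(0.98, array([ 0.618 , -0.1951,  0.1108]))]
grip []
([array([394]), array([349]), array([344]), array([386]), array([], dtype=int64), array([421]), array([429]), array([], dtype=int64)], [array([], dtype=int64), array([], dtype=int64), array([143]), array([139]), array([130]), array([128])])
([array([], dtype=int64), array([345]), array([329]), array([424]), array([], dtype=int64), array([421]), array([], dtype=int64), array([], dtype=int64)], [array([], dtype=int64), array([155]), array([137]), array([131]), array([126]), array([128])])
[52 61] 2164
((-1.1605065218909445, 0.28278969637485574), 0.2813780367815936)
```

View pics/c4.png

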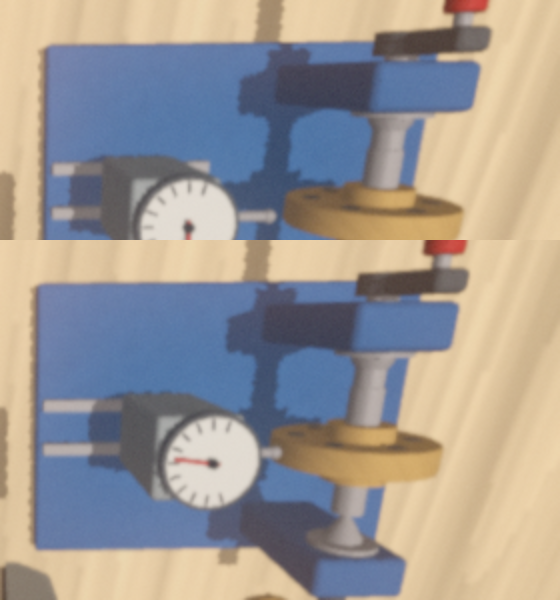

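The needle now points at −x (~1.7 rad), and the base edges are where the camera motion predicts. Next I move over the handle, open, and check from there, including whether the stand shifted.

Emit:
servo_tool(
  commands=[156,218,0,0,0,0,50,156,218,0,0,0,0,50,156,218,0,0,0,0,50,156,218,0,0,0,0,50,156,218,0,0,0,0,50,156,218,0,0,0,0,50,156,218,40,0,0,0,50,156,218,40,0,0,0,50,156,218,40,0,0,0,50,156,218,40,0,0,0,50],
)

```text
clock: 7.33
ee_pos: [0.5955, -0.04, 0.2538]
tool_rot: [-3.139, -0.0, 1.718]
wrist_force: [0.5, -0.8, 0.8]
gripper_width: 0.0498
grip_force: 0.0
```

Run:
```python
from h import *
s=read_state();print(s['ee_pos'],s['tool_rot'],s['wrist_force'],s['gripper_width'])
P=camera_params('wrist')['pose'];b=save('wrist','w5.png')
for n in('grip','axis'):print(n,w('wrist',n,P))
a=save('side','s5.png');t=save('top','t5.png')
for cam,new,old,(r0,r1,c0,c1) in(('side',a,'s0',(205,232,232,322)),('side',a,'s0',(170,200,250,280)),('top',t,'t0',(225,262,300,380))):
    A=cv2.imread(f'pics/{old}.png',0)[r0:r1,c0:c1];B=cv2.cvtColor(new,cv2.COLOR_RGB2GRAY)[r0:r1,c0:c1]
    print(cam,cv2.phaseCorrelate(np.float32(A),np.float32(B),cv2.createHanningWindow(A.shape[::-1],cv2.CV_32F)))
c=lambda im,x0,x1,y0,y1:cv2.resize(im[y0:y1,x0:x1,::-1],(400,300),interpolation=cv2.INTER_CUBIC)
cv2.imwrite('pics/c5.png',np.hstack([np.vstack([c(b,0,560,0,420),c(a,210,350,130,235)]),np.vstack([c(t,270,390,140,230),c(t,323,363,203,233)])]))
```

```text
[ 0.59550094 -0.03997934  0.25377723] [-3.13918160e+00 -4.56357681e-04  1.71836923e+00] [ 0.51356443 -0.81550191  0.84566577] 0.04981939254979729
grip [(0.93, array([ 0.5969, -0.0468,  0.1454]))]
axis [(0.58, array([ 0.6196, -0.1944,  0.1114]))]
side ((-0.05250725530853373, 0.6297153819745596), 0.588093017256309)
side ((-0.06621459155750209, 0.019777246553163152), 0.9433906237284343)
top ((0.24250157829634844, 0.09025418304326394), 0.6230619664490223)
```

View pics/c5.png

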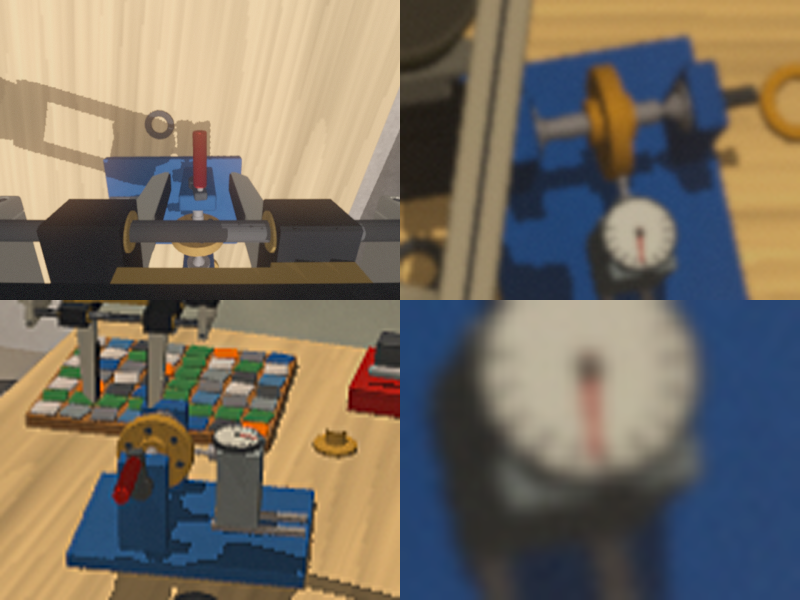

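The stand has not moved (<0.1 px). The top camera reads the needle, which points at −x, and the handle is centred between the fingers. I descend and pinch.

Emit:
servo_tool(
  commands=[0,0,40,0,0,0,50,0,0,80,0,0,0,50,0,0,111,0,0,0,50,0,0,111,0,0,0,50,0,0,111,0,0,0,50,0,0,111,0,0,0,15,0,0,111,0,0,0,15,0,0,111,0,0,0,15,0,0,111,0,0,0,15,0,0,111,0,0,0,15,0,0,111,0,0,0,15],
)

```text
clock: 8.5
ee_pos: [0.5961, -0.0403, 0.1443]
tool_rot: [3.141, 0.0, 1.718]
wrist_force: [-0.9, 0.1, 4.7]
gripper_width: 0.0174
grip_force: 30.0
```

```bash
cat >> h.py <<'E'
# needle angle from top view, dial around (343,218): 1.6 rad at stand -x, clockwise from above positive
def needle():
    t=capture('top').astype(float); y0,x0=200,325
    im=cv2.resize(t[y0:236,x0:362],None,fx=8,fy=8,interpolation=cv2.INTER_CUBIC)
    c=ray('top',[[343,218]],.136)[0]
    red=np.clip(im[...,0]-(im[...,1]+im[...,2])/2-25,0,None)
    m=red>0
    ys,xs=np.nonzero(m); uv=np.c_[(xs+.5)/8-.5+x0,(ys+.5)/8-.5+y0]
    X=ray('top',uv,.136)[:,:2]; wt=red[m]
    k=X.mean(0) if len(X) else None
    return X,wt,t
def dial_center():
    pass
E
python3 - <<'E'
from h import *
s=read_state();print(s['ee_pos'],s['tool_rot'],s['wrist_force'],s['gripper_width'],s['grip_force'])
X,wt,t=needle();print(len(X),np.average(X,axis=0,weights=wt),X.min(0),X.max(0))
g=cv2.cvtColor(t.astype(np.uint8),cv2.COLOR_RGB2HSV)[200:236,325:362]
white=cv2.inRange(g,(0,0,110),(180,90,255));ys,xs=np.nonzero(white);print(xs.mean()+325,ys.mean()+200,len(xs),xs.min()+325,xs.max()+325,ys.min()+200,ys.max()+200)
print(proj('top',[[0.523,-0.2085,.136]]))
E
```

```text
[ 0.59606267 -0.04025261  0.14432002] [3.14140077e+00 4.36762141e-04 1.71782578e+00] [-0.91404264  0.13088081  4.67502898] 0.017368163364726956 30.02976357936859
2146 [ 0.50921226 -0.21120771] [ 0.49789499 -0.21628865] [ 0.52651141 -0.20598825]
341.35693215339234 209.69026548672565 339 331 351 200 235
[[340.20883244 208.86688378]]
```

Gripped cleanly (17.4 mm, 30 N). I turn about +0.5 rad along the arc and compare the needle.

Emit:
servo_tool(
  commands=[0,3.1,0.4,0,0,0,15,0,6.2,1,0,0,0,15,0,9.5,2,0,0,0,15,0,12.1,3.1,0,0,0,15,0,14.9,4.5,0,0,0,15,0,17.3,6,0,0,0,15,0,17.3,6,0,0,0,15],
)

```text
clock: 9.13
ee_pos: [0.6134, -0.0375, 0.1368]
tool_rot: [-3.141, -0.0, 1.718]
wrist_force: [-0.5, -1.9, -1.4]
gripper_width: 0.017
grip_force: 30.0
```

```bash
cat >> h.py <<'E'
def ang(psi=.15):
    X,wt,t=needle(); v=np.average(X,axis=0,weights=wt)-ray('top',[[342,209]],.136)[0,:2]
    return 1.6-((np.arctan2(v[1],v[0])-(psi+np.pi)+np.pi)%(2*np.pi)-np.pi), len(X)
E
python3 - <<'E'
from h import *
s=read_state();print(s['ee_pos'],s['wrist_force'],s['gripper_width'])
print(ang())
d=np.r_[s['ee_pos'][:2]-[0.5961,-.0403]];print('dy mm',1e3*d@[.989,.147])
E
```

```text
[ 0.61338468 -0.03749521  0.13680649] [-0.50771957 -1.87765726 -1.42788601] 0.01701144633786598
(np.float64(2.3012593351099957), 1825)
dy mm 17.506853287024665
```

The needle rose to 2.30, so positive turning leads to the high spot (~θ≈1.4) and the low spot lies at about θ≈−1.8. I crank in the negative direction, through low and on to high. First back over the top.

Emit:
servo_tool(
  commands=[0,-2.9,-1.9,0,0,0,15,0,-6,-3.6,0,0,0,15,0,-9.2,-4.9,0,0,0,15,0,-12.6,-5.9,0,0,0,15,0,-16,-6.6,0,0,0,15,0,-19.5,-6.9,0,0,0,15,0,-23,-6.9,0,0,0,15,0,-26.5,-6.5,0,0,0,15,0,-29.9,-5.7,0,0,0,15,0,-33.2,-4.7,0,0,0,15,0,-36.4,-3.3,0,0,0,15,0,-39.5,-1.6,0,0,0,15,0,-42.4,0.4,0,0,0,15,0,-42.4,0.4,0,0,0,15],
)

```text
clock: 10.35
ee_pos: [0.5703, -0.0442, 0.1375]
tool_rot: [-3.141, 0.001, 1.718]
wrist_force: [-2.4, -4.7, 6.4]
gripper_width: 0.0174
grip_force: 30.0
```

Run:
```python
from h import *
s=read_state();print(s['ee_pos'],s['wrist_force'],s['gripper_width'])
print(ang())
d=np.r_[s['ee_pos'][:2]-[0.5961,-.0403]];print('dy mm',1e3*d@[.989,.147])
```

```text
[ 0.57031889 -0.04419633  0.13747713] [-2.42091457 -4.65620086  6.41851797] 0.01738817079790103
(np.float64(1.1060287241224391), 2069)
dy mm -26.070280613272864
```

Forces are small and the centre is well fitted. I continue down the −x side.

Emit:
servo_tool(
  commands=[0,-3.5,1.3,0,0,0,15,0,-5.9,3.8,0,0,0,15,0,-8.1,6.5,0,0,0,15,0,-10,9.5,0,0,0,15,0,-11.5,12.6,0,0,0,15,0,-12.8,15.9,0,0,0,15,0,-13.7,19.2,0,0,0,15,0,-13.7,19.2,0,0,0,15],
)

```text
clock: 11.07
ee_pos: [0.5572, -0.0463, 0.1175]
tool_rot: [-3.141, 0.001, 1.718]
wrist_force: [2.3, -6.4, -0.8]
gripper_width: 0.017
grip_force: 30.0
```

```bash
cat > q.py <<'E'
from h import *
s=read_state();print(s['clock'],s['ee_pos'],s['wrist_force'],s['gripper_width'])
print(ang())
d=np.r_[s['ee_pos'][:2]-[0.5961,-.0403]];x=1e3*d@[.989,.147]+4.7;z=1e3*s['ee_pos'][2]-109.7
print('x z r th',x,z,np.hypot(x,z),np.arctan2(x,z))
E
python3 q.py
```

```text
11.0667 [ 0.55724567 -0.04627582  0.11746116] [ 2.30723075 -6.37790132 -0.81853346] 0.01698586301919498
(np.float64(0.737329892653714), 1918)
x z r th -34.605373063596474 7.761155550785176 35.465016288649466 -1.3501710800195361
```

Emit:
servo_tool(
  commands=[-0.3,-0.6,3.5,0,0,0,15,-0.5,-0.9,7,0,0,0,15,-0.5,-0.8,10.5,0,0,0,15,-0.5,-0.3,13.9,0,0,0,15,-0.5,0.5,17.3,0,0,0,15,-0.5,1.6,20.6,0,0,0,15,-0.5,1.6,20.6,0,0,0,15],
)

```text
clock: 11.7
ee_pos: [0.5592, -0.046, 0.0965]
tool_rot: [-3.141, -0.0, 1.718]
wrist_force: [1.6, -3.5, -1.7]
gripper_width: 0.0171
grip_force: 30.0
```

```bash
python3 q.py
```

```text
11.7 [ 0.55918487 -0.04599944  0.09650084] [ 1.64594089 -3.52707791 -1.69928856] 0.017082405951430894
(np.float64(0.7244667663980509), 1881)
x z r th -32.646884195905265 -13.199160920816595 35.21415761756145 -1.9550047703047664
```

Low spot passed (needle minimum near θ≈−1.66), so the high spot is at θ≈−4.80. I carry on under the axle.

Emit:
servo_tool(
  commands=[0,1.4,3.2,0,0,0,15,0,3.2,6.2,0,0,0,15,0,5.3,9,0,0,0,15,0,7.6,11.6,0,0,0,15,0,10.2,14,0,0,0,15,0,13,16.1,0,0,0,15,0,16,17.9,0,0,0,15,0,19.2,19.4,0,0,0,15,0,22.5,20.6,0,0,0,15,0,25.9,21.4,0,0,0,15,0,29.3,21.9,0,0,0,15,0,32.8,22,0,0,0,15,0,32.8,22,0,0,0,15],
)

```text
clock: 12.83
ee_pos: [0.5922, -0.0408, 0.0751]
tool_rot: [-3.142, -0.0, 1.718]
wrist_force: [0.4, -2.5, -2.6]
gripper_width: 0.0173
grip_force: 30.0
```

```bash
python3 q.py
```

```text
12.8333 [ 0.59217642 -0.04083735  0.0750781 ] [ 0.36958609 -2.49947775 -2.61448446] 0.017312435795864486
(np.float64(1.55079550504191), 2010)
x z r th 0.7405880097123245 -34.62190045665187 34.62982041291062 3.1202051770054946
```

Emit:
servo_tool(
  commands=[0,3.2,-0.2,0,0,0,15,0,6.6,-0.7,0,0,0,15,0,10,-1.5,0,0,0,15,0,13.3,-2.7,0,0,0,15,0,16.5,-4.3,0,0,0,15,0,19.5,-6.1,0,0,0,15,0,22.2,-8.2,0,0,0,15,0,24.8,-10.6,0,0,0,15,0,27.1,-13.2,0,0,0,15,0,29.1,-16.1,0,0,0,15,0,30.9,-19.1,0,0,0,15,0,32.3,-22.3,0,0,0,15,0,33.4,-25.6,0,0,0,15,0,34.2,-29,0,0,0,15,0,34.6,-32.5,0,0,0,15,0,34.7,-36,0,0,0,15,0,34.6,-38.1,0,0,0,15,0,34.6,-38.1,0,0,0,15],
)

```text
clock: 14.38
ee_pos: [0.6257, -0.0357, 0.114]
tool_rot: [-3.141, -0.001, 1.718]
wrist_force: [-5.6, 4.1, -1.0]
gripper_width: 0.0168
grip_force: 30.0
```

```bash
python3 q.py
```

```text
14.3833 [ 0.62572794 -0.03568305  0.11400464] [-5.60667174  4.09877685 -0.95546112] 0.016756207276530332
(np.float64(2.574719572325886), 2029)
x z r th 34.680724114041936 4.304638274988875 34.94685301644182 1.4473059905643335
```

The needle is at 2.575 and the fit puts the peak at θ≈1.47, against 1.45 now. I let go and lift off straight up.

Emit:
servo_tool(
  commands=[0,0,0,0,0,0,40,0,0,0,0,0,0,40,0,0,0,0,0,0,40,0,0,0,0,0,0,40,0,0,0,0,0,0,40,0,0,0,0,0,0,40,0,0,-20,0,0,0,40,0,0,-50,0,0,0,40,0,0,-90,0,0,0,40,0,0,-130,0,0,0,40,0,0,-130,0,0,0,40,0,0,-130,0,0,0,40,0,0,-130,0,0,0,40,0,0,-130,0,0,0,40],
)

```text
clock: 15.6
ee_pos: [0.6252, -0.0361, 0.2417]
tool_rot: [-3.139, -0.001, 1.718]
wrist_force: [-0.5, 0.0, 0.2]
gripper_width: 0.0404
grip_force: 0.0
```

Run:
```python
from h import *
s=read_state();print(s['clock'],s['ee_pos'],s['wrist_force'],s['gripper_width'],s['dq'].round(3))
print(ang())
P=camera_params('wrist')['pose'];b=capture('wrist')
for n in('grip','axis'):print(n,w('wrist',n,P))
a=save('side','s9.png');t=save('top','t9.png')
for r0,r1,c0,c1 in((205,232,232,322),(195,225,285,322)):
    A=cv2.imread('pics/s0.png',0)[r0:r1,c0:c1];B=cv2.cvtColor(a,cv2.COLOR_RGB2GRAY)[r0:r1,c0:c1]
    print(cv2.phaseCorrelate(np.float32(A),np.float32(B),cv2.createHanningWindow(A.shape[::-1],cv2.CV_32F)))
c=lambda im,x0,x1,y0,y1:cv2.resize(im[y0:y1,x0:x1,::-1],(400,300),interpolation=cv2.INTER_CUBIC)
cv2.imwrite('pics/c9.png',np.hstack([c(a,210,350,130,235),c(t,270,390,140,230)]))
```

```text
15.6 [ 0.62517378 -0.03607528  0.24171343] [-0.49385978  0.03587465  0.17133084] 0.040384354762547224 [-0.002  0.011  0.01   0.     0.002  0.   ]
(np.float64(2.581044515112529), 2223)
grip [(0.77, array([ 0.6261, -0.042 ,  0.1153]))]
axis [(0.94, array([ 0.6211, -0.1946,  0.1119]))]
((-0.22298491081915728, 0.24860174626043374), 0.4667743612218786)
((-0.2879068494985937, -0.5493453148073559), 0.3613545870780945)
```

View pics/c9.png

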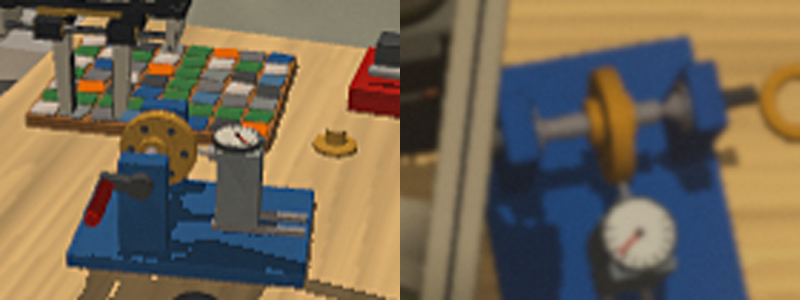

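The needle rests at 2.58. Its range of 0.68 to 2.58 confirms the carriage is home. The stand is where it was, and the gripper is clear.

```bash
python3 -c "
from bench import *
print(sign_off())"
```

```text
the job is handed in; nothing more can be done
None
```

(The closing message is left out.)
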